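# Set a spirit level as a straightedge against two stops on a drawer front

## Task

Pick up the yellow spirit level and lay it flat on the wooden drawer front, on the robot's side of the two adjustable stops and clear of their red-capped noses. Then slide it up flat until its long side touches both noses at once, press it gently against both for a moment without shoving hard, and leave it lying there, still touching both, as the line for the new handle. Leave everything else on the counter where it is.

Things in the scene. Friction and masses are not known exactly. Their poses are not given: they have to be found in the camera images.
- level: small yellow spirit level, a straight box bar with black end caps and green vials, 260 mm long (its x axis), 22 mm wide (y), 40 mm tall (z), about 0.3 kg, loose (pushed along the drawer front it drags with 1 to 5 N), at first flat on the counter to the left or right of the drawer front. Origin: centre of its underside. Both long side faces (y = +11 and y = -11 mm) are straight and either may be used; it may be turned end for end.
- drawer_front: wooden drawer front lying flat, fixed to the counter, 140 mm deep (x, pointing away from the robot, turned up to about 15 degrees), 320 mm wide (y), 18 mm thick. Origin: centre of its underside; its top is 18 mm above the origin.
- stop_a: left adjustable stop on the drawer front: fixed grey block 24 (x) x 32 (y) x 26 mm tall, origin at the centre of its underside, x as the drawer front's. Towards the robot a stiff slide carries the nose, an upright brass pin 10 mm thick, red cap, 5 to 38 mm above the drawer front. How far it is drawn out varies and is not measured: the nose's axis is 23 to 53 mm from the origin along -x.
- stop_b: right adjustable stop, like the left and about 180 mm from it, its nose drawn out by another unmeasured amount, so the line of the noses may be some 10 degrees off that of the blocks. Each nose gives on a spring, damped, 2.5 N per mm, up to 4 mm. A good press is 1 to 3 N on each nose; more than 7 N on a stop puts it out of adjustment and spoils the job.
- basket: teal basket 190 x 120 x 65 mm with bottles standing in it up to 140 mm high, fixed, on the side of the drawer front where the level is not. Origin: centre of its underside. A bystander.
- handle: new steel bar handle, 128 x 12 x 30 mm, loose, on the counter between the robot and the drawer front. Origin: centre underneath. A bystander.
- screwdriver: screwdriver, 190 mm long, lying beyond the drawer front. A bystander.
- dish: small white dish, 64 mm across, 22 mm high, on the counter near the robot. A bystander.
- soap: amber bottle, 64 mm across, 150 mm high, beyond the drawer front to the right. A bystander.
- jar: white jar, 66 mm across, 60 mm high, beyond the drawer front to the left. A bystander.
- mug: blue mug, 72 mm across, 85 mm high, beyond and to the left. A bystander.

How it is judged (in metres and radians):
On the way, in this order (a step that is already met when the one before it is completed fails the run):
1. the level lies flat on the drawer front, on the robot's side of the stops, touching neither (z of level in the frame of drawer_front between 0.015 and 0.0198 m and angle between level's own z axis and vertical below 0.04 rad and x of level in the frame of drawer_front below 0.03 m and contact force between level and stop_a below 0.02 N and contact force between level and stop_b below 0.02 N and contact force between level and drawer_front above 0.5 N), for 0.1 s.
2. lying flat, the level presses on both stops at once, each with more than 0.8 N, for 0.25 s (z of level in the frame of drawer_front between 0.015 and 0.0198 m and angle between level's own z axis and vertical below 0.04 rad and x of level in the frame of drawer_front below 0.03 m and contact force between level and stop_a above 0.8 N and contact force between level and stop_b above 0.8 N), for 0.25 s.
At the end, for the whole second after the job is handed in: The level lies at rest flat on the drawer front, on the robot's side of the stops, both stops within its length, its side still touching both noses (more than 0.1 N on each) (z of level in the frame of drawer_front between 0.015 and 0.0198 m and angle between level's own z axis and vertical below 0.04 rad and x of level in the frame of drawer_front below 0.03 m and contact force between level and stop_a above 0.1 N and contact force between level and stop_b above 0.1 N and x of stop_a in the frame of level between -0.128 and 0.128 m and x of stop_b in the frame of level between -0.128 and 0.128 m and linear speed of level below 0.01 m/s and angular speed of level below 0.05 rad/s).
It fails at once if a stop is pushed with more than 7 N (contact force between anything else and stop_a above 7 N or contact force between anything else and stop_b above 7 N).
It fails at once if the bar handle, screwdriver, dish, soap bottle, jar or mug is moved by more than 20 mm (distance of any of handle, screwdriver, dish, soap, jar, mug from where it was at the start of the episode above 0.02 m).
It also fails if it takes over 72 s, if anything falls off the work surface, if the arm or the gripper's body presses on something with over 40 N, if the wrist force passes 120 N, or if a joint passes its speed limit or range.

## Robot

A 6-joint arm with a two-finger parallel gripper is mounted at the origin on the work surface. World frame = base frame: x ahead of the robot, y to its left, z up, the work surface at z = 0. Lengths are in m, angles in degrees, forces in N, time in s.
With the tool pointing down it reaches from about 0.325 to 0.85 m from the base axis. Payload 15.5 kg.
Tool frame: the origin (TCP) lies midway between the tips of the shut fingers; the grasp point (between the pads) lies 19 mm behind it; y points along the fingers, x is the direction in which the jaws open and shut, and the axes are right-handed (so a half turn about y gives the same grasp; the last joint's range is limited). The gripper opens to 91 mm and grips with 3 to 60 N. Pads are 32 mm wide; open, the fingers measure 118 mm over their backs; the gripper's body (76 mm by 178 mm) begins 60 mm behind the grasp point.
Start: joints at [59.272, 28.281, 77.091, -0, 74.628, -5.472], TCP at [0.267, 0.565, 0.214] pointing down, gripper open.
Joint ranges: [-166.48, 166.48], [-47.26, 123.95], [12.59, 153.08], [-70.14, 250.14], [6.76, 159.57], [-176.63, 176.63]. Speed limits (degrees/s): [108.29, 108.29, 147.25, 172.46, 172.46, 172.46].

## Interface

Orientations are given as a 3x3 rotation matrix whose columns are the frame's x, y, z axes.
In Python, from bench import ctrl gives the robot as it stands. The module is installed in compiled form; this text tells all that it offers. Calls block until the motion is done:
- ctrl.goto(position, orientation): joint-space move of the TCP to a pose.
- ctrl.move_l(position, vel=0.15, ori=None, contact_N=None): straight line of the TCP; ori=None keeps the orientation; vel is the mean speed in m/s. With contact_N (N) it stops when the force on the tool has changed by that much, and returns True; else False.
- ctrl.movej(angles): joint-space move.
- ctrl.command_gripper(opening): opening from 0.0 (shut) to 1.0 (fully open); the grip force is fixed at half the most; returns when the fingers have stopped.
- ctrl.sleep(seconds).
- ctrl.ik(position, orientation): joint angles nearest the present ones, or None.
- ctrl.read_camera(name): name is "side" or "top" or "wrist"; returns the picture (384x512x3 uint8, blue, green, red); there is no depth.
- ctrl.camera_params(name): a dict with "fx", "fy", "cx", "cy" (pixels), "pose" (4x4, takes a point from camera to world coordinates); the wrist camera has in their place "T_tool_cam" (4x4, takes a point from camera to tool coordinates, whose origin is the TCP and whose axes are the tool frame's). Camera axes: x right, y up, looking along -z (the intrinsics and any distortion apply to the point x, -y, -z); pixel columns grow to the right and rows downward; lengths in m; the calibration is good to about 2 mm. The wrist camera is an equidistant fisheye: a pixel r from the principal point sees the ray r / f radians off the axis. A picture is of the moment at which its call begins: read the wrist's pose just before it. camera_params takes no time and is no camera call.
A pose or a line that the arm cannot do raises ctrl.MotionError and nothing moves.
- ctrl.sign_off(): hands the job in, once; it reports no verdict.
Readings, each from a call of its own:
- ctrl.current_t(): time.
- ctrl.current_q(): joint angles.
- ctrl.current_dq(): joint speeds.
- ctrl.current_effort(): joint torques, N m.
- ctrl.current_tool_pos(): TCP position.
- ctrl.current_eef_rot(): TCP orientation.
- ctrl.current_contact_force(): force on the tool from outside, world axes, zero at the start.
- ctrl.current_wrist_torque(): the same for the moment, N m.
- ctrl.current_grip_width(): opening from 0.0 (shut) to 1.0 (fully open).
Only numpy, scipy, OpenCV 4.12 (cv2) and the standard library are available. Lean on these libraries where they do the work, as an engineer would, in place of code of your own. Each camera call takes 0.05 s, during which the arm holds its last target. There are 200 camera calls.

## Working session

There is one attempt and no reset: what is moved stays moved. The work goes in short steps, each a Python script; the robot and the scene stay as the last script left them, time stands still between calls to the robot, and variables do not carry over. Pictures are saved under pics/ and viewed, about 8 in all and at most 12, crops included, and the job is handed in when it is done.

```bash
mkdir -p pics; python3 - <<'E'
from bench import ctrl
import cv2,numpy as np
np.set_printoptions(precision=4,suppress=True)
for n in("top","side"):
    im=ctrl.read_camera(n); cv2.imwrite(f"pics/{n}0.png",im); 
    p=ctrl.camera_params(n); print(n,p)
print(ctrl.camera_params("wrist"),ctrl.current_eef_rot(),ctrl.current_t())
a=cv2.imread("pics/top0.png");cv2.imwrite("pics/top0b.png",cv2.resize(a,(800,600),interpolation=cv2.INTER_CUBIC))
E
```

```text
top {'fx': 387.1495634847222, 'fy': 387.1495634847222, 'cx': 254.02924730284008, 'cy': 191.31423008548373, 'pose': array([[-0.0127,  0.9894, -0.1448,  0.4223],
       [-0.9996, -0.0089,  0.0268,  0.0139],
       [ 0.0252,  0.1451,  0.9891,  1.1168],
       [ 0.    ,  0.    ,  0.    ,  1.    ]])}
side {'fx': 479.3431910228582, 'fy': 479.3431910228582, 'cx': 265.43173342171224, 'cy': 193.42560933359104, 'pose': array([[ 0.8917,  0.3142, -0.3257,  0.205 ],
       [-0.4525,  0.6245, -0.6366, -0.7734],
       [ 0.0034,  0.7151,  0.6991,  0.8845],
       [ 0.    ,  0.    ,  0.    ,  1.    ]])}
{'fx': 297.3186396354542, 'fy': 297.3186396354542, 'cx': 258.8130764862241, 'cy': 195.17554012540876, 'T_tool_cam': array([[ 1.    ,  0.0003, -0.0004,  0.0002],
       [-0.0005,  0.2476, -0.9689, -0.1707],
       [-0.0002,  0.9689,  0.2476,  0.0703],
       [ 0.    ,  0.    ,  0.    ,  1.    ]])} [[ 0.4267 -0.0005 -0.9044]
 [ 0.9044 -0.0009  0.4267]
 [-0.001  -1.      0.0001]] 0.1
```

View pics/top0b.png

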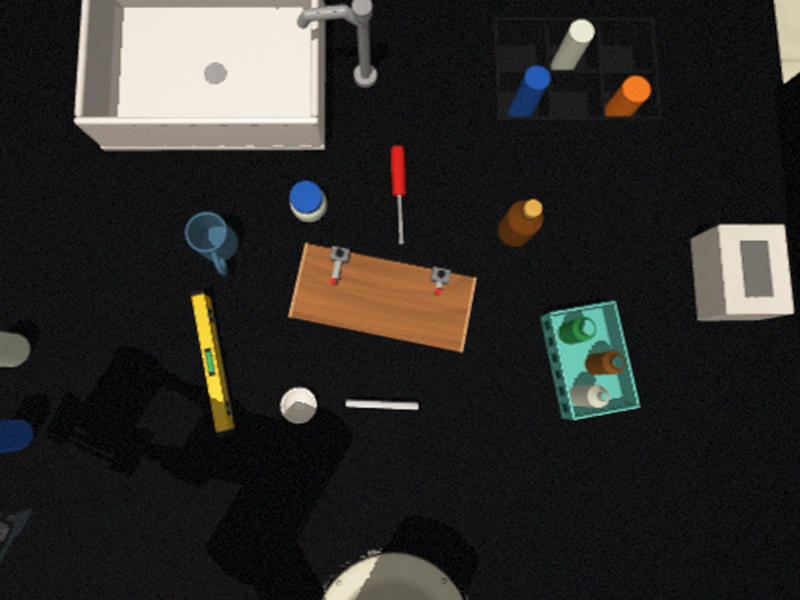

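View pics/side0.png

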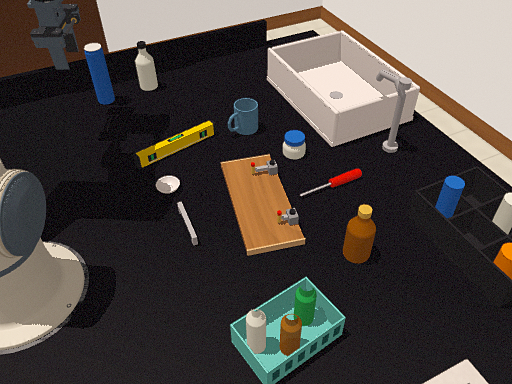

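Top view (800x600): level at about (193–232, 292–432), the drawer front at (290–476, 243–351), red nose caps at (334, 281) and (437, 291), handle (346–418, 404) and dish (298, 405). The basket is on the right. The side view agrees.

```bash
cat > h.py <<'E'
from bench import ctrl
import cv2,numpy as np
np.set_printoptions(precision=4,suppress=True)
def rays(name,uv,wp=None):
    uv=np.atleast_2d(np.asarray(uv,float)); p=ctrl.camera_params(name)
    a=(uv[:,0]-p["cx"])/p["fx"]; b=(uv[:,1]-p["cy"])/p["fy"]
    if name=="wrist":
        r=np.hypot(a,b)+1e-12; d=np.c_[a/r*np.sin(r),-b/r*np.sin(r),-np.cos(r)]
        T=np.eye(4);T[:3,:3],T[:3,3]=wp; T=T@p["T_tool_cam"]
    else: d=np.c_[a,-b,-np.ones_like(a)]; T=p["pose"]
    return T[:3,3],d@T[:3,:3].T
def plane(name,uv,z,wp=None):
    o,d=rays(name,uv,wp); return o+d*((z-o[2])/d[:,2])[:,None]
def tri(o1,d1,o2,d2):
    A=np.c_[d1,-d2]; s=np.linalg.lstsq(A,o2-o1,rcond=None)[0]
    p,q=o1+d1*s[0],o2+d2*s[1]; return (p+q)/2,np.linalg.norm(p-q)
def wrist(fn):
    wp=(np.array(ctrl.current_eef_rot()),np.array(ctrl.current_tool_pos()))
    im=ctrl.read_camera("wrist"); cv2.imwrite(fn,im); np.savez(fn+".npz",R=wp[0],p=wp[1]); return im,wp
def mask(im,lo,hi):
    return cv2.inRange(cv2.cvtColor(im,cv2.COLOR_BGR2HSV),np.array(lo),np.array(hi))
def red(im): return mask(im,(0,150,110),(4,255,255))|mask(im,(172,150,110),(180,255,255))
def blobs(m,amin=3):
    n,l,s,c=cv2.connectedComponentsWithStats(m); return [(s[i,4],c[i],s[i,:4]) for i in range(1,n) if s[i,4]>=amin]
def down(th):  # tool y down, tool x at heading th (deg)
    t=np.radians(th); x=np.array([np.cos(t),np.sin(t),0]); y=np.array([0,0,-1.]); return np.c_[x,y,np.cross(x,y)]
E
python3 - <<'E'
from h import *
t=cv2.imread("pics/top0.png");s=cv2.imread("pics/side0.png")
for n,i in(("top",t),("side",s)):
    for b in blobs(red(i)): print(n,"red",b)
for n,i in(("top",t),("side",s)):
    m=mask(i,(22,150,60),(32,255,255)); 
    b=max(blobs(m),key=lambda b:b[0]); print(n,b)
    r=cv2.minAreaRect(np.argwhere(m[b[2][1]:b[2][1]+b[2][3],b[2][0]:b[2][0]+b[2][2]])[:,::-1].astype(np.float32)+b[2][:2].astype(np.float32))
    box=cv2.boxPoints(r).astype(float); print(r); print(plane(n,box,.04))
m=mask(t,(8,80,80),(18,220,255)); b=max(blobs(m),key=lambda b:b[0])
m2=np.zeros_like(m); x,y,w,h=b[2]; m2[y:y+h,x:x+w]=m[y:y+h,x:x+w]
c=max(cv2.findContours(m2,0,2)[0],key=cv2.contourArea); r=cv2.minAreaRect(c); P=plane("top",cv2.boxPoints(r),.018); print("wood",P,P.mean(0),np.linalg.norm(P-np.roll(P,1,0),axis=1))
E
```

```text
top red (np.int32(265), array([254.2038, 108.2943]), array([250,  93,  10,  32], dtype=int32))
top red (np.int32(10), array([213. , 179.2]), array([212, 178,   3,   4], dtype=int32))
top red (np.int32(10), array([280. , 185.8]), array([279, 184,   3,   4], dtype=int32))
side red (np.int32(15), array([252.5333, 163.8667]), array([251, 162,   4,   5], dtype=int32))
side red (np.int32(306), array([345.4542, 177.0556]), array([329, 168,  33,  19], dtype=int32))
side red (np.int32(15), array([278.7333, 212.2   ]), array([277, 210,   4,   5], dtype=int32))
top (np.int32(947), array([135.3221, 231.906 ]), array([122, 188,  28,  89], dtype=int32))
((135.53981018066406, 231.71487426757812), (88.7138900756836, 12.38206958770752), 79.50852966308594)
[[0.5892 0.3548 0.04  ]
 [0.5953 0.3213 0.04  ]
 [0.3556 0.2702 0.04  ]
 [0.3501 0.3028 0.04  ]]
side (np.int32(1038), array([175.2678, 142.7669]), array([136, 121,  78,  47], dtype=int32))
((175.7122039794922, 142.79733276367188), (16.458038330078125, 82.49337768554688), 65.170654296875)
[[0.3496 0.3009 0.04  ]
 [0.5955 0.3596 0.04  ]
 [0.5855 0.2823 0.04  ]
 [0.3487 0.2316 0.04  ]]
wood [[ 0.5527  0.1846  0.018 ]
 [ 0.6926  0.1583  0.018 ]
 [ 0.6228 -0.1655  0.018 ]
 [ 0.4844 -0.1331  0.018 ]] [0.5881 0.0111 0.018 ] [0.325  0.1423 0.3312 0.1421]
```

```bash
python3 - <<'E'
from h import *
t={"A":((213,179.2),(252.53,163.87)),"B":((280,185.8),(278.73,212.2))}
N=[]
for k,(a,b) in t.items():
    o1,d1=rays("top",a);o2,d2=rays("side",b); p,e=tri(o1,d1[0],o2,d2[0]); print(k,p,e,plane("top",a,.053),plane("side",b,.05)); N.append(p)
d=N[0]-N[1]; print("line heading",np.degrees(np.arctan2(d[1],d[0])),np.hypot(*d[:2]))
mid=(N[0]+N[1])/2
ctrl.goto([mid[0]-.02,mid[1],.24],down(-12)); print(ctrl.current_t())
im,wp=wrist("pics/w1.png"); print(wp[1])
for b in blobs(red(im),8): print(b[0],b[1],plane("wrist",b[1],.054,wp))
E
```

```text
A [0.6129 0.099  0.053 ] 0.0006224966293487866 [[0.6132 0.0989 0.053 ]] [[0.614  0.1022 0.05  ]]
B [ 0.5925 -0.0874  0.0527] 0.00110464238411167 [[ 0.5929 -0.0876  0.053 ]] [[ 0.5931 -0.0851  0.05  ]]
line heading 83.75342378423781 0.1874881572075609
2.3917
[0.5826 0.0066 0.24  ]
1006 [425.0855 159.0706] [[ 0.8069 -0.011   0.054 ]]
40 [281.375 244.9  ] [[ 0.5925 -0.0856  0.054 ]]
```

View pics/w1.png

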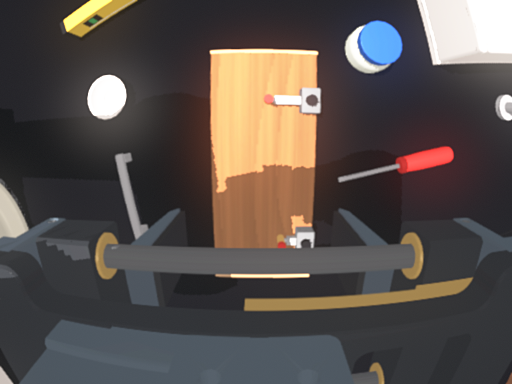

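Wrist view: left cap at (268, 99), right cap at (281, 245) partly behind the gripper. It agrees with the top/side triangulation (B within 2 mm, z = 0.053 as expected). Next is the grasp.

```bash
python3 - <<'E'
from h import *
im=cv2.imread("pics/w1.png");z=np.load("pics/w1.png.npz");wp=(z["R"],z["p"])
sub=mask(im,(0,110,80),(8,255,255))[88:112,258:276]; M=cv2.moments(sub,True);uv=(258+M["m10"]/M["m00"],88+M["m01"]/M["m00"])
print("A wrist",uv,M["m00"],plane("wrist",uv,.055,wp))
R=down(102.2); c=np.array([.4713,.3178])
ctrl.goto([*c,.16],R); ctrl.move_l([*c,.03],vel=.12); ctrl.move_l([*c,.012],vel=.05,contact_N=8)
print(ctrl.current_tool_pos(),ctrl.current_contact_force())
ctrl.command_gripper(0.0); print("grip",ctrl.current_grip_width()*91,ctrl.current_contact_force())
ctrl.move_l([*c,.15],vel=.12); print(ctrl.current_t(),ctrl.current_grip_width()*91,ctrl.current_contact_force(),ctrl.current_wrist_torque())
a=ctrl.read_camera("side");cv2.imwrite("pics/s2.png",a)
E
```

```text
A wrist (268.11764705882354, 98.72058823529412) 68.0 [[0.6126 0.099  0.055 ]]
[0.4711 0.3177 0.0117] [0.9763 0.0399 0.7645]
grip 22.099936892578665 [ 0.7082 -1.0552  1.0133]
7.8667 21.84121637576577 [-0.5139 -0.0009 -3.6773] [ 0.0671 -0.0102 -0.0137]
```

View pics/s2.png

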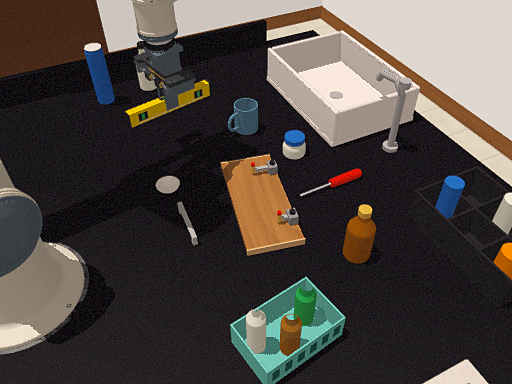

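The level is held near its middle and hangs level in the side view, at (128–212, 85–123). I'll carry it over and set it down 18 mm short of the noses.

```bash
cat >> h.py <<'E'
A=np.array([.613,.099]);B=np.array([.5925,-.0872]);mid=(A+B)/2
TH=np.degrees(np.arctan2(*(A-B)[::-1]))-90; n=np.array([np.cos(np.radians(TH)),np.sin(np.radians(TH))])
E
python3 - <<'E'
from h import *
print(TH,mid); P=mid-.034*n; R=down(TH)
ctrl.goto([*P,.15],R); print(ctrl.current_t(),ctrl.current_contact_force())
ctrl.move_l([*P,.037],vel=.1); f0=np.array(ctrl.current_contact_force())
print(ctrl.move_l([*P,.026],vel=.015,contact_N=2.5),ctrl.current_tool_pos(),f0,ctrl.current_contact_force())
ctrl.command_gripper(.5); ctrl.sleep(.3)
print(ctrl.current_t(),ctrl.current_grip_width()*91,ctrl.current_contact_force(),ctrl.current_tool_pos())
im,wp=wrist("pics/w3.png"); s=ctrl.read_camera("side"); cv2.imwrite("pics/s3.png",s); t=ctrl.read_camera("top");cv2.imwrite("pics/t3.png",t)
c=lambda i,y,x:cv2.resize(i[y:y+130,x:x+170],None,fx=3,fy=3,interpolation=cv2.INTER_CUBIC)
cv2.imwrite("pics/c3.png",np.vstack([np.hstack([cv2.resize(im,(400,300)),cv2.resize(t[130:250,170:330],(400,300))]),np.hstack([cv2.resize(s[140:260,200:360],(400,300)),np.zeros((300,400,3),np.uint8)])]))
E
```

```text
-6.282771011038193 [0.6028 0.0059]
9.1583 [-0.2534  0.1836 -3.1585]
True [0.569  0.0096 0.0297] [-0.7386 -0.2932 -3.6052] [ 0.2555 -0.0428  4.4284]
11.825 45.33997565724659 [0.0443 0.1212 0.2807] [0.5685 0.0097 0.0295]
```

View pics/c3.png

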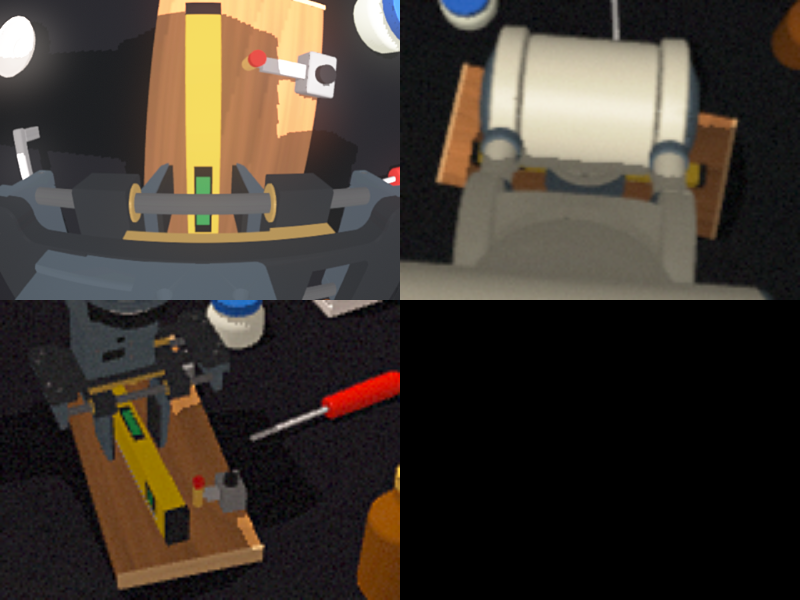

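Level lies flat, clear of both noses, gripper open 45 mm around it. I'll push with the rear finger pad in small steps, reading the force.

```bash
cat >> h.py <<'E'
def rd(k=12):
    f=[];m=[]
    for _ in range(k): f.append(ctrl.current_contact_force()); m.append(ctrl.current_wrist_torque()); ctrl.sleep(.01)
    f=np.mean(f,0); return f[:2]@n, f[2], np.std(0), np.mean(m,0)[2]
P0=mid-.034*n; Z=.025
def at(s): return [*(P0+s*n),Z]
E
python3 - <<'E'
from h import *
ctrl.move_l(at(0),vel=.02); b=rd(20); print("base",b)
F0=[]
ctrl.move_l(at(.008),vel=.03); b=rd(20); print("base",b)
for s in (15,18,21,24):
    ctrl.move_l(at(s/1000),vel=.015); r=rd(); print(s,-(r[0]-b[0]),r[1]-b[1],r[3]-b[3],ctrl.current_tool_pos()[:2])
    if s>15:F0.append(-(r[0]-b[0]))
F0=np.mean(F0);print("drag",F0); s=24.
while s<35:
    s+=.5 if s<27 else .3
    ctrl.move_l(at(s/1000),vel=.01); r=rd(8); F=-(r[0]-b[0]); print(round(s,1),round(F,2),round(r[3]-b[3],3))
    if F>F0+2: break
print(ctrl.current_t())
np.save("b.npy",[b[0],b[3],F0,s])
wrist("pics/w4.png")
E
```

```text
base (np.float64(-0.05710914012913529), np.float64(-0.06281388393589914), np.float64(0.0), np.float64(-0.012419911466928583))
base (np.float64(-0.27478707535672703), np.float64(-0.007604443567152659), np.float64(0.0), np.float64(0.00071354751408366))
15 1.0780151541309846 0.059824389530788676 -0.006878667837969045 [0.5839 0.008 ]
18 -0.37043056420004594 0.041222402188274936 -0.0038173780453981607 [0.5871 0.0076]
21 -0.24433416909248679 -0.09404556770612822 0.0122727020108027 [0.59   0.0073]
24 -0.29159484209370795 0.014654513015065807 -0.002358030246287701 [0.5931 0.007 ]
drag -0.3021198584620803
24.5 1.46 -0.008
25.0 2.73 -0.002
15.8
```

View pics/w4.png

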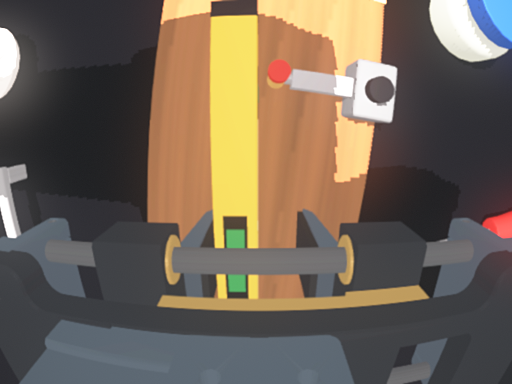

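The noses are still about 5 mm away: cap at (280, 72), level edge at x = 258. The 2.7 N was just static friction building up, so I'll continue.

```bash
python3 - <<'E'
from h import *
b0,bm,_,s=np.load("b.npy"); D=[]
while s<34:
    s+=.4 if s<28.3 else .2
    ctrl.move_l(at(s/1000),vel=.006); r=rd(8); F=-(r[0]-b0); print(round(s,1),round(F,2),round(r[3]-bm,3))
    if s<28.3: D.append(F)
    elif F>np.max(D)+2 or F>7: break
print(np.max(D),ctrl.current_t()); np.save("b.npy",[b0,bm,np.max(D),s]); wrist("pics/w5.png")
E
```

```text
25.4 1.15 -0.014
25.8 1.0 -0.004
26.2 1.11 0.005
26.6 1.0 -0.013
27.0 0.58 0.003
27.4 0.66 0.011
27.8 0.9 0.009
28.2 0.88 -0.004
28.6 0.82 -0.007
28.8 1.17 0.005
29.0 0.63 0.012
29.2 1.16 -0.012
29.4 0.91 0.027
29.6 1.0 -0.015
29.8 1.05 0.001
30.0 0.93 -0.0
30.2 1.19 0.006
30.4 2.4 0.021
30.6 3.47 0.027
1.150486186138297 21.8667
```

Drag is about 1 N. Both noses engaged at s ≈ 30.4 mm, with the force rising about 5 N/mm and almost no yaw moment. Next is the final press, a hold, then a slow back-off.

```bash
python3 - <<'E'
from h import *
b0,bm,D,s=np.load("b.npy")
for _ in range(5):
    s+=.1
    ctrl.move_l(at(s/1000),vel=.005); r=rd(10); F=-(r[0]-b0); m=r[3]-bm
    print(round(s,1),round(F,2),round(m,3),"noses",round(F-1,2),"diff",round(m/.094,2))
    if F>4.9: break
for _ in range(3):
    r=rd(20); print("hold",round(-(r[0]-b0),2),round(r[3]-bm,3))
im,wp=wrist("pics/w6.png")
ctrl.move_l(at(s/1000-.002),vel=.002); r=rd(20); print("off",-(r[0]-b0))
ctrl.move_l(at(s/1000-.010),vel=.02); ctrl.sleep(.2)
im,wp=wrist("pics/w7.png")
for i in ("w6","w7"):
    a=cv2.imread(f"pics/{i}.png"); m=mask(a,(22,120,60),(32,255,255))[20:180]
    for v in (40,60,80,100,130): u=np.flatnonzero(m[v-20,150:330])+150; print(i,v,u.min(),u.max())
print(ctrl.current_t())
E
```

```text
30.7 4.67 0.03 noses 3.67 diff 0.31
30.8 4.78 0.037 noses 3.78 diff 0.39
30.9 5.53 0.046 noses 4.53 diff 0.49
hold 5.38 0.023
hold 5.52 0.046
hold 5.48 0.029
off -0.28240260401723566
w6 40 211 256
w6 60 210 256
w6 80 210 256
w6 100 210 257
w6 130 211 257
w7 40 231 277
w7 60 231 277
w7 80 231 277
w7 100 231 277
w7 130 231 277
25.25
```

```bash
python3 - <<'E'
from h import *
s=np.load("b.npy")[3]; p=ctrl.current_tool_pos()
ctrl.move_l([p[0],p[1],.10],vel=.06); ctrl.move_l([p[0],p[1],.30],vel=.15)
ctrl.goto([.56,-.12,.30],down(TH))
im,wp=wrist("pics/w8.png"); sd=ctrl.read_camera("side"); cv2.imwrite("pics/s8.png",sd); print(ctrl.current_t())
pa=[]
o,d=None,None
T=np.eye(4);T[:3,:3],T[:3,3]=wp; C=T@ctrl.camera_params("wrist")["T_tool_cam"]; q=ctrl.camera_params("wrist")
def proj(P):
    x=np.linalg.inv(C)@np.r_[P,1]; v=np.array([x[0],-x[1],-x[2]]); r=np.arctan2(np.hypot(*v[:2]),v[2]); k=v[:2]/np.hypot(*v[:2]); return q["cx"]+q["fx"]*r*k[0],q["cy"]+q["fy"]*r*k[1]
cr=[]
for P in (A,B):
    u,v=map(int,proj([*P,.056])); print(u,v); cr.append(cv2.resize(im[max(v-25,0):v+25,max(u-33,0):u+33],(396,300),interpolation=cv2.INTER_CUBIC))
full=np.hstack([cv2.resize(im,(396,297)),cv2.resize(sd[140:260,200:360],(396,297))])
cv2.imwrite("pics/c8.png",np.vstack([np.hstack(cr),full]))
E
```

```text
28.8167
279 15
280 144
```

View pics/c8.png

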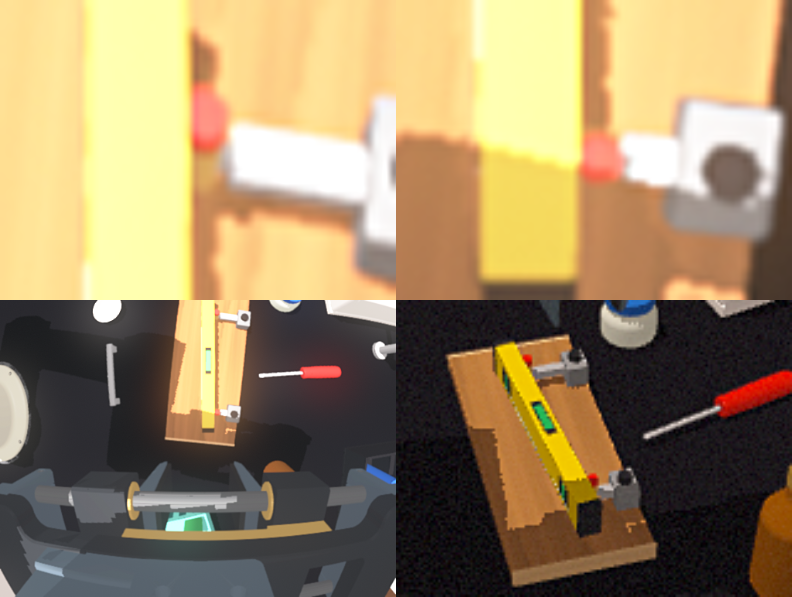

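Both noses are against the level's long side in the wrist and side views, and the gripper is clear. I'm handing the job in.

```bash
python3 -c "
from bench import ctrl
print(ctrl.current_t()); ctrl.sign_off()"
```

```text
28.8167
the job is handed in; nothing more can be done
```

The level is lying flat on the drawer front with its long side against both red-capped noses, and I handed the job in at 28.8 s of the 72 s allowed. No verdict was reported.

- **Placing:** I gripped the level near its middle and set it down about 18 mm short of the noses. A picture then showed it flat and clear of both.
- **Sliding and pressing:** I slid it up with one open finger so it could line itself up with the noses. Sliding drag was about 1 N. I held the press for about 0.6 s at about 5.5 N total. That leaves roughly 4.5 N on the noses, about 2 to 2.5 N each, judged from the small yaw moment.
- **Release:** I backed the finger off at 2 mm/s, then lifted the gripper clear.
- **Last checks:** After lifting clear, the wrist and side pictures show both noses touching the level's side. The handle, screwdriver and other bystanders in those views look undisturbed, though I did not measure their positions.

**Not measured:** The contact force left after release could not be read directly. With about 1 N of drag holding the level, I expect about 0.5 N on each nose, against the 0.1 N required. The force readings varied by about 0.3 N, and two early drag readings were misleading: about −0.3 N after longer moves, and a brief 2.7 N at one step. I relied on the later, steadier readings of about 1 N.

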